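Open the cash box with the two-stage catch

ROBOT

A 6-joint arm with a two-finger parallel gripper is mounted at the origin on a cart in front of the work surface, level with it; the furniture and walls round the work are solid. World frame = base frame: x ahead of the robot, y to its left, z up, the work surface at z = 0. Lengths are in m, angles in rad, forces in N, time in s.
With the tool pointing down it reaches from about 0.225 to 0.875 m from the base axis. Payload 3.4 kg.
Tool frame: the origin (TCP) lies on the centre line of the jaws, within the pads' length; the fingertips stand 22 mm ahead of it and the grasp point (between the pads) lies 3 mm ahead of it; z points along the fingers, y is the line along which they close (so a half turn about z gives the same grasp; the last joint's range is limited). The gripper opens to 85 mm and grips with 20 to 120 N. Pads are 22 mm wide; open, the fingers measure 114 mm over their backs; the gripper's body (76 mm by 85 mm) begins 54 mm behind the grasp point. The pads swing forward as they close: fully open they stand 13 mm farther back than shut.
Start: joints at [-1.309, 0.276, 1.505, -0, 1.361, -0.121], TCP at [0.215, -0.533, 0.253] pointing down, gripper open.
Joint ranges: [-2.89, 2.89], [-0.75, 2.08], [0.22, 2.7], [-1.18, 4.32], [0.11, 2.71], [-2.7, 2.7]. Speed limits (rad/s): [2.57, 2.57, 3.14, 3.14, 3.14, 3.14].

INTERFACE

Orientations are given as a unit quaternion [w, x, y, z].
In Python, from rig import readout, optics, ticket gives the robot as it stands. The module is installed in compiled form; this text tells all that it offers.
- The arm moves only by the tool creep_tool, called after "Emit:" as name([rows], argument=value, ...), one row to a line, values as JSON. Schema: {"type":"object","properties":{"increments":{"type":"array","items":{"type":"object","properties":{"pos":{"type":"array","items":{"type":"number"},"minItems":3,"maxItems":3},"yaw":{"type":"number"}},"additionalProperties":false},"minItems":1,"maxItems":5},"jaw":{"type":"number"},"grip_force":{"type":"number"},"only":{"type":"string"},"quiet":{"type":"boolean"},"lines":{"type":"string"}},"required":["increments"],"additionalProperties":false}. increments is a list of rows, 1 to 5 of them, each an object with the fields pos (a list: dx, dy, dz in m), yaw (a turn about the tool's z in rad); a field left out counts as zero; each row shifts and turns the commanded pose from where the row before left it, along the tool's axes as they then stand; what a row does not reach is not made up. A row lasts 1/12 s, in which the tool goes at most 0.0417 m and 0.125 rad, less where a joint would pass 70% of its speed; a pose out of reach is approached as far as the arm can. jaw is the finger opening in m, set as the call begins (left out keeps the last). The fingers move at their own pace and stop on an object; grip_force is the grip in N (left out, the last holds). Time passes only in rows, so rows that do not move let the fingers close. The tool returns the time, the measured TCP pose, the force, the opening and the grip force at its end. only (a regular expression) keeps the lines of the reply that match it, lines (a string "A,B") keeps lines A to B, and quiet returns only ok. Input that does not fit is refused with a message, and nothing moves.
- readout.get_state(): the state, without advancing time (a new reading comes with each control period).
- optics.get_image(name): name is "scene" or "top" or "wrist"; returns a dict with "img" (480x640x3 uint8, red, green, blue), "camera_matrix" (3x3 intrinsics, pixels), "T" (4x4, takes a point from camera to world coordinates); the wrist camera has in their place "hand_eye" (4x4, takes a point from camera to tool coordinates, whose origin is the TCP and whose axes are the flange's). Camera axes: x right, y down, z forward; pixel columns grow to the right and rows downward; lengths in m; the calibration is good to about 2 mm. A picture is of the moment at which its call begins: read the wrist's pose just before it. There is no depth.
- ticket.sign_off(): hands the job in; it is judged then, once.
The state is a dict: "clock": time; "qpos": joint angles; "qd": joint speeds; "effort": joint torques, N m; "position": TCP position; "ee_rot": TCP orientation; "contact_force": force on the tool from outside, world axes, zero at the start; "moment": the same for the moment, N m; "width": finger opening in m; "gripper_force": force on a finger pad.
Only numpy, scipy, OpenCV 4.12 (cv2) and the standard library are available. Lean on these libraries where they do the work, as an engineer would, in place of code of your own. Each camera call takes 0.05 s, during which the arm holds its last target. There are 200 camera calls.

TASK

Open the red cash box on the stall: push its yellow safety tab to the left (away from the latch) until it has been felt to go home, without ramming it against its stop, then lift the black latch lever and raise the lid until it stands open at least 45 degrees by itself. Leave the jar, price stand, tape roll and pen beside it where they are.

Things in the scene. Friction and masses are not known exactly. Their poses are not given: they have to be found in the camera images.
- cash_box_1: red steel cash box fixed to the table, 180 (x) x 243 (y) x 77 mm. Origin: centre of its underside. Its -x side is the front, facing the robot; +y is to the left. The lid is its upper part, from z = 49 to 71 mm (flat wire handle on top to 77 mm); front face at x = -87 mm.
- lid_hinge (a point): middle of the lid's rear hinge line, at x = +87, y = 0, z = 49 mm in the box frame; the lid turns about the box's y axis, its front going up.
- housing_top (a point): centre of the flat top of the steel catch housing on the front of the box, z = 46 mm; the housing spans x = -127 to -87, y = +14 to +118 mm in the box frame. A small steel cheek of the same height stands at y = -30 to -14 mm; the latch lever lies over the gap between them.
- safety_tab (a joint): travel of the yellow safety tab along the box's +y (m), 0 to 0.036; starts at 0 to 0.004, stays where left. It slides at about 2 N; somewhere from 0.005 to 0.025 (hidden, different each time) it meets a stiff pawl, then takes 9 to 12 N. 4.5 mm past that point the bolt is clear of the latch, 5.5 mm past it is a dead stop. More than 20 N on the pawl is ramming: go slowly, 10 mm/s or less.
- tab_mid (a point): middle of the upright yellow tab on top of the housing: 16 (x) x 10 (y) x 24 (z) mm, from z = 47 to 71 mm; at joint value 0 it is at x = -108.5, y = +58, z = 61 mm in the box frame. About 45 mm are free between it and the latch lever, above the housing.
- latch (a joint): angle of the black latch lever on the front of the lid (rad): 0 lying level, 0.8 fully up, its stop. Blocked at about 0.06 while the safety is on; stays where it is left (about 0.1 N m of friction). Its hook holds the lid shut below about 0.35; it may turn between pinching fingers or stay part-way.
- latch_tip (a point): middle of the lever's black grip: 30 (x) x 16 (y) x 9 (z) mm, at x = -142, y = 0, z = 58 mm in the box frame when down, free on both sides and below, so it can be pinched across y from above. When the lever has reached its stop, pulling it on upward, round the lid hinge, raises the lid.
- latch_pivot (a point): the lever's pivot on the front of the lid, at x = -100, y = 0, z = 58 mm in the box frame with the lid shut; axis along the box's y; the grip, 42 mm in front of it, swings up.
- cash_box_1_lid (a joint): angle of the lid (rad), 0 shut, 1.83 fully open. A stiff hinge (0.8 N m of friction): the lid stays where it is left.
- jar: orange-red jar with a grey lid, 74 mm wide, 84 mm high, standing right of the box; origin at the centre of its foot
- price_stand: white price card in a wooden block, 26 x 90 x 77 mm, standing in front of the box on its left; origin at the centre of its foot
- tape_roll: roll of cream tape lying flat, 98 mm across, 25 mm high, in front of the box on its right; origin at the centre of its underside
- marker_pen: red and white marker pen lying in front of the box, 135 mm long, 16 mm thick; origin at the middle of its underside

How it is judged:
On the way, in this order (a step that is already met when the one before it is completed fails the run):
1. the safety tab is pushed away while the latch is still down (value of joint safety_tab above 0.008 m and value of joint latch below 0.2 rad), for 0.1 s.
2. the latch lever is lifted while the lid is still nearly shut (value of joint latch above 0.25 rad and value of joint cash_box_1_lid below 0.3 rad), for 0.1 s.
At the end, for the whole second after the job is handed in: the lid stands open at least 0.75 rad (43 degrees) by itself, at rest (value of joint cash_box_1_lid above 0.75 rad and velocity of joint cash_box_1_lid between -0.05 and 0.05 rad/s); the robot touches nothing.
It fails at once if the safety tab is rammed against its stop: more than 20 N on the pawl inside (contact force between tab_foot and pawl_face above 20 N).
It fails at once if the jar, price stand, tape roll or pen is moved more than 30 mm (distance of any of jar, price_stand, tape_roll, marker_pen from where it was at the start of the episode above 0.03 m).
It fails at once if the jar or price stand is tipped over (angle between any of jar, price_stand's own z axis and vertical above 0.5 rad).
It also fails if it takes over 72 s, if anything falls off the work surface, if the arm or the gripper's body presses on something with over 40 N, if the wrist force passes 120 N, or if a joint passes its speed limit or range.

## Working session

There is one attempt and no reset: what is moved stays moved. The work goes in short steps, Python scripts to look and compute and a tool call to move; the robot and the scene stay as the last step left them, time stands still between calls to the robot, and variables do not carry over. Pictures are saved under pics/ and viewed, at most 10 in all, crops included, and the job is handed in when it is done.

```bash
mkdir -p pics; python3 - <<'E'
from rig import readout, optics
import cv2,numpy as np
s=readout.get_state(); print({k:np.round(v,3) for k,v in s.items()})
for n in("scene","top"):
    d=optics.get_image(n); cv2.imwrite(f"pics/{n}0.png",d["img"][:,:,::-1]); np.savez(f"{n}.npz",**d); print(n,np.round(d["camera_matrix"],1).tolist(),np.round(d["T"],3).tolist())
E
```

```text
{'clock': np.float64(0.0), 'qpos': array([-1.309,  0.277,  1.506, -0.   ,  1.361, -0.121]), 'qd': array([ 0.001, -0.001, -0.   , -0.   , -0.001, -0.001]), 'effort': array([ 3.0000e-03, -4.1676e+01, -2.4581e+01,  0.0000e+00,  1.1000e-02,
       -0.0000e+00]), 'position': array([ 0.215, -0.533,  0.252]), 'ee_rot': array([-0.001,  0.982,  0.19 , -0.   ]), 'contact_force': array([-0.08 , -0.025, -0.38 ]), 'moment': array([-0.03 , -0.028, -0.003]), 'gripper_force': np.float64(0.0), 'width': np.float64(0.085)}
scene [[560.6, 0.0, 311.9], [0.0, 560.6, 239.4], [0.0, 0.0, 1.0]] [[-0.773, -0.354, 0.526, -0.0], [-0.634, 0.445, -0.632, 0.715], [-0.011, -0.822, -0.569, 0.738], [0.0, 0.0, 0.0, 1.0]]
top [[579.7, 0.0, 321.6], [0.0, 579.7, 242.8], [0.0, 0.0, 1.0]] [[0.031, -0.994, 0.107, 0.508], [-1.0, -0.03, 0.008, -0.028], [-0.005, -0.108, -0.994, 1.125], [0.0, 0.0, 0.0, 1.0]]
```

View pics/top0.png

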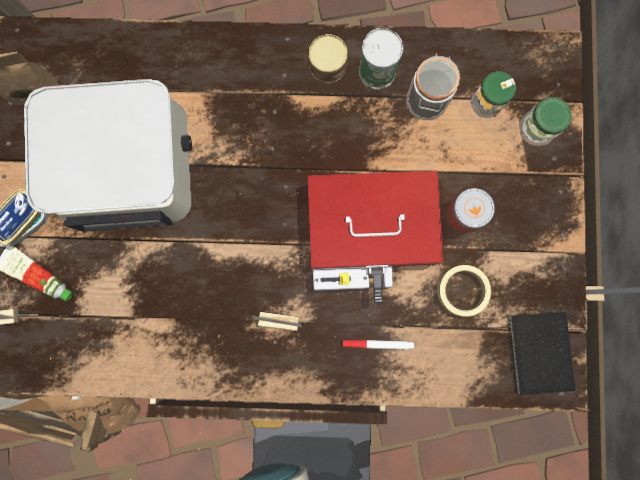

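View pics/scene0.png

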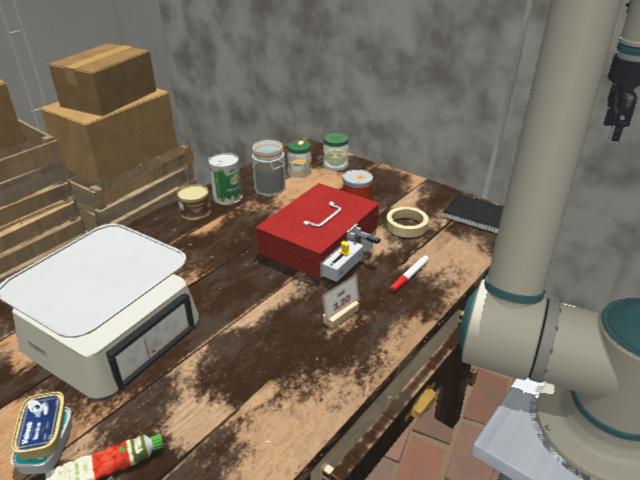

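The top view shows the box at (308–442, 172–268), the tab at (345,279), the lever grip at about (378,292), the stand at (278,321), the tape at (465,290) and the pen at (378,345). Next I cast rays onto planes at the known heights.

```bash
cat > h.py <<'E'
import numpy as np,cv2
from scipy.spatial.transform import Rotation as R
def ray(px,z,K,T):
    d=T[:3,:3]@np.linalg.solve(K,[px[0],px[1],1]); o=T[:3,3]; return o+d*(z-o[2])/d[2]
def mask(img,lo,hi): return cv2.inRange(cv2.cvtColor(img,cv2.COLOR_RGB2HSV),lo,hi)
E
python3 - <<'E'
from h import *
for n in("top","scene"):
    d=np.load(n+".npz"); im,K,T=d["img"],d["camera_matrix"],d["T"]
    m=mask(im,(0,150,90),(8,255,255))|mask(im,(172,150,90),(180,255,255))
    c=max(cv2.findContours(m,0,1)[0],key=cv2.contourArea)
    if n=="top":
        P=np.array([ray(p[0],.071,K,T)[:2] for p in c],np.float32)
        r=cv2.minAreaRect(P); print("lid",r,cv2.boxPoints(r).round(4).tolist())
        print("hull px",cv2.approxPolyDP(c,4,True)[:,0].tolist())
    y=mask(im,(22,150,130),(33,255,255)); n_,l,st,ce=cv2.connectedComponentsWithStats(y)
    for i in range(1,n_):
        if st[i,4]>15: print(n,"yellow",st[i],ce[i],ray(ce[i],.071,K,T),ray(ce[i],.061,K,T))
d=np.load("top.npz"); im=d["img"]; cv2.imwrite("pics/c.png",cv2.resize(im[255:315,300:400,::-1],None,fx=8,fy=8,interpolation=2)[:480])
E
```

```text
lid ((0.6696034669876099, -0.11410433053970337), (0.17228654026985168, 0.24203135073184967), 3.9459574222564697) [[0.5752999782562256, 0.000699999975040555], [0.5920000076293945, -0.24079999327659607], [0.7638999819755554, -0.2289000004529953], [0.7472000122070312, 0.012600000016391277]]
hull px [[436, 171], [308, 175], [311, 267], [442, 262]]
top yellow [340 275   8   9  33] [342.96969697 279.3030303 ] [ 0.55608526 -0.05937075  0.071     ] [ 0.55654541 -0.05967231  0.061     ]
scene yellow [340 241  11  14  75] [344.78666667 247.90666667] [ 0.54499921 -0.04472892  0.071     ] [ 0.55317072 -0.05611403  0.061     ]
```

View pics/c.png

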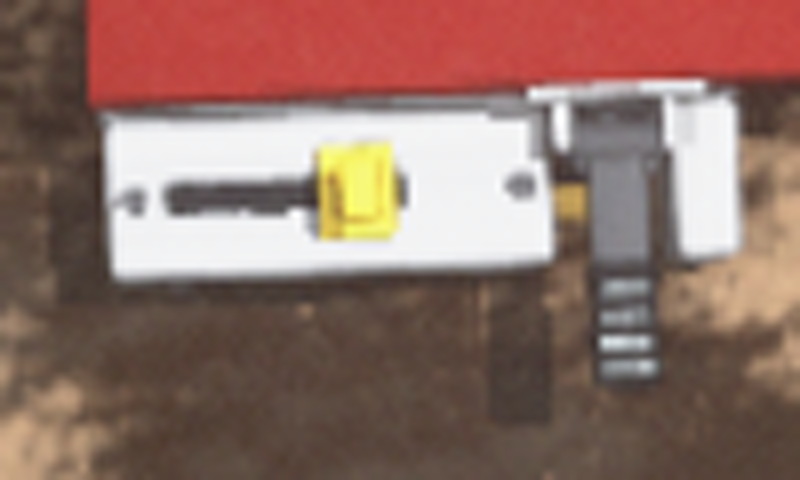

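The box is centred at about (0.670, -0.114) with a yaw of 0.069. The tab is near joint value 1 mm, and the gap to the lever is clear. I'll align the tool with the box, close the fingers and go over the gap.

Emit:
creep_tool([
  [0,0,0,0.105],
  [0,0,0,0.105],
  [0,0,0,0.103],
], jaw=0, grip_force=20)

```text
refused: increments[0]: [0, 0, 0, 0.105] is not of type 'object' (schema: type "object"). Nothing was moved.
```

Nothing moved. I misread the format; it is a list of objects, one for each row. Resending.

Emit:
creep_tool([
  {"yaw": 0.105},
  {"yaw": 0.105},
  {"yaw": 0.103},
], jaw=0, grip_force=20)

```text
clock: 0.35
position: [0.2147, -0.5331, 0.2528]
ee_rot: [-0.001, 0.999, 0.032, -0.0]
contact_force: [0.5, 0.4, -0.3]
width: 0.0514
gripper_force: 0.0
```

Emit:
creep_tool([
  {"pos": [0.0267,-0.03,0]},
  {"pos": [0.0267,-0.03,0]},
  {"pos": [0.0267,-0.03,0]},
  {"pos": [0.0267,-0.03,0]},
  {"pos": [0.0267,-0.03,0]},
])

```text
clock: 0.77
position: [0.338, -0.3727, 0.2529]
ee_rot: [-0.0, 0.999, 0.034, -0.0]
contact_force: [0.2, -0.3, 1.3]
width: -0.0003
gripper_force: 0.0
```

Emit:
creep_tool([
  {"pos": [0.0267,-0.03,0]},
  {"pos": [0.0267,-0.03,0]},
  {"pos": [0.0267,-0.03,0]},
  {"pos": [0.0267,-0.03,0]},
  {"pos": [0.0267,-0.03,0]},
])

```text
clock: 1.18
position: [0.4608, -0.2136, 0.2531]
ee_rot: [-0.0, 0.999, 0.035, -0.0]
contact_force: [0.0, -0.1, 0.1]
width: -0.0001
gripper_force: 0.0
```

Emit:
creep_tool([
  {"pos": [0.0266,-0.0295,0]},
  {"pos": [0.0266,-0.0295,0]},
  {"pos": [0.0266,-0.0295,0]},
  {"pos": [0.0266,-0.0295,0]},
  {"pos": [0,0,0.04]},
])

```text
clock: 1.6
position: [0.5674, -0.086, 0.2197]
ee_rot: [0.001, 0.999, 0.038, 0.01]
contact_force: [2.8, -1.2, 1.2]
width: 0.0006
gripper_force: 0.0
```

Emit:
creep_tool([
  {"pos": [0,0,0.03]},
  {},
  {},
])

```text
clock: 1.85
position: [0.5569, -0.0899, 0.1818]
ee_rot: [-0.001, 0.999, 0.035, -0.002]
contact_force: [0.8, -0.3, 0.6]
width: -0.0001
gripper_force: 0.0
```

```bash
python3 - <<'E'
from h import *
from rig import readout,optics
s=readout.get_state(); d=optics.get_image("wrist"); K=d["camera_matrix"]; q=s["ee_rot"]
B=np.eye(4);B[:3,:3]=R.from_quat([*q[1:],q[0]]).as_matrix();B[:3,3]=s["position"]; T=B@d["hand_eye"]
cv2.imwrite("pics/w1.png",d["img"][:,:,::-1]); np.savez("w1.npz",img=d["img"],K=K,T=T); print(s["position"],T.round(3).tolist())
y=mask(d["img"],(22,150,130),(33,255,255)); n_,l,st,ce=cv2.connectedComponentsWithStats(y)
for i in range(1,n_):
    if st[i,4]>60: print(st[i],ce[i],ray(ce[i],.071,K,T))
E
```

```text
[ 0.55688035 -0.08988383  0.18178209] [[0.07, -0.959, -0.274, 0.625], [-0.998, -0.068, -0.018, -0.085], [-0.002, 0.274, -0.962, 0.302], [0.0, 0.0, 0.0, 1.0]]
[280 224  23  26 261] [289.37547893 235.651341  ] [ 0.56087084 -0.06282978  0.071     ]
```

View pics/w1.png

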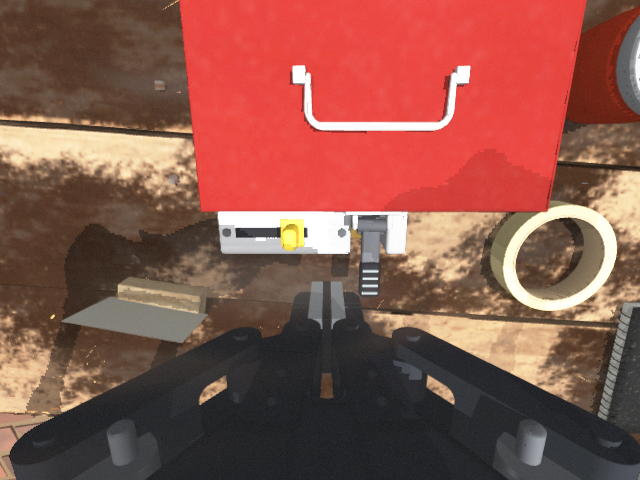

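The wrist view shows the tab at (291,235), lever grip at (370,280), and lid front edge from (201,211) to (549,211). The fingers (327,300) are headed for the gap. I'll convert these points.

```bash
python3 - <<'E'
from h import *
d=np.load("w1.npz");K,T=d["K"],d["T"]
for n,p,z in [("lidL",(201,211),.071),("lidR",(549,211),.071),("tabtop",(291,225),.071),("tabtopL",(281,228),.071),("tabtopR",(303,228),.071),("housFL",(220,254),.046),("housFR",(350,254),.046),("gripL",(360,295),.0625),("gripR",(380,295),.0625)]:
    w=ray(p,z,K,T); c,s=np.cos(.069),np.sin(.069); e=w[:2]-[.6696,-.1141]; print(n,w.round(4),"box",np.round([c*e[0]+s*e[1],-s*e[0]+c*e[1]],4))
E
```

```text
lidL [ 0.5743 -0.0009  0.071 ] box [-0.0873  0.1195]
lidR [ 0.5912 -0.2416  0.071 ] box [-0.087  -0.1218]
tabtop [ 0.5687 -0.0637  0.071 ] box [-0.0972  0.0573]
tabtopL [ 0.566  -0.0567  0.071 ] box [-0.0994  0.0644]
tabtopR [ 0.5671 -0.0722  0.071 ] box [-0.0993  0.0489]
housFL [ 0.5349 -0.0059  0.046 ] box [-0.1269  0.1173]
housFR [ 0.5422 -0.1092  0.046 ] box [-0.1268  0.0136]
gripL [ 0.5149 -0.1183  0.0625] box [-0.1547  0.0064]
gripR [ 0.516  -0.1337  0.0625] box [-0.1546 -0.009 ]
```

Emit:
creep_tool([
  {},
  {},
])

```text
clock: 2.07
position: [0.5593, -0.0913, 0.1855]
ee_rot: [0.001, 0.999, 0.034, 0.002]
contact_force: [0.5, 0.4, -0.5]
width: 0.0001
gripper_force: 0.0
```

Emit:
creep_tool([
  {"pos": [0,0,0.03]},
  {"pos": [0,0,0.03]},
  {"pos": [0,0,0.025]},
  {"pos": [0,0,0.015]},
  {"pos": [0,0,0.008]},
])

```text
clock: 2.48
position: [0.5577, -0.0908, 0.0746]
ee_rot: [-0.0, 0.999, 0.034, -0.0]
contact_force: [-0.4, 0.5, 0.2]
width: -0.0002
gripper_force: 0.0
```

Emit:
creep_tool([
  {},
  {},
  {},
])

```text
clock: 2.73
position: [0.5595, -0.091, 0.077]
ee_rot: [0.001, 0.999, 0.035, 0.002]
contact_force: [0.0, 0.3, 0.1]
width: -0.0001
gripper_force: 0.0
```

Emit:
creep_tool([
  {"pos": [0,-0.0008,0]},
  {"pos": [0,-0.0008,0]},
  {"pos": [0,-0.0008,0]},
  {"pos": [0,-0.0008,0]},
  {"pos": [0,-0.0008,0]},
], only="pos|cont")

```text
position: [0.5579, -0.0863, 0.0755]
contact_force: [0.3, -0.4, 0.0]
```

Emit:
creep_tool([
  {"pos": [0,-0.0007,0]},
  {"pos": [0,-0.0007,0]},
  {"pos": [0,-0.0007,0]},
  {"pos": [0,-0.0007,0]},
  {"pos": [0,-0.0007,0]},
], only="pos|cont")

```text
position: [0.5576, -0.0829, 0.0752]
contact_force: [-0.1, 0.2, -0.4]
```

Emit:
creep_tool([
  {"pos": [0,-0.0007,0]},
  {"pos": [0,-0.0007,0]},
  {"pos": [0,-0.0007,0]},
], only="pos|cont")

```text
position: [0.5575, -0.0812, 0.0753]
contact_force: [0.8, -2.3, -0.6]
```

Emit:
creep_tool([
  {"pos": [0,-0.0007,0]},
  {"pos": [0,-0.0007,0]},
  {"pos": [0,-0.0007,0]},
], only="pos|cont")

```text
position: [0.5573, -0.079, 0.0753]
contact_force: [0.1, -2.0, -1.3]
```

Emit:
creep_tool([
  {"pos": [0,-0.0007,0]},
  {"pos": [0,-0.0007,0]},
  {"pos": [0,-0.0007,0]},
], only="pos|cont")

```text
position: [0.5572, -0.0766, 0.0753]
contact_force: [0.2, -2.0, -1.3]
```

Emit:
creep_tool([
  {"pos": [0,-0.0007,0]},
  {"pos": [0,-0.0007,0]},
  {"pos": [0,-0.0007,0]},
], only="pos|cont")

```text
position: [0.557, -0.0745, 0.0753]
contact_force: [-0.1, -2.6, -0.2]
```

Emit:
creep_tool([
  {"pos": [0,-0.0007,0]},
  {"pos": [0,-0.0007,0]},
  {"pos": [0,-0.0007,0]},
], only="pos|cont")

```text
position: [0.5569, -0.0724, 0.0753]
contact_force: [-0.4, -1.9, -0.9]
```

Emit:
creep_tool([
  {"pos": [0,-0.0007,0]},
  {"pos": [0,-0.0007,0]},
], only="pos|cont")

```text
position: [0.5568, -0.071, 0.0753]
contact_force: [-0.4, -1.2, -0.5]
```

Emit:
creep_tool([
  {"pos": [0,-0.0007,0]},
  {"pos": [0,-0.0007,0]},
  {"pos": [0,-0.0007,0]},
], only="pos|cont")

```text
position: [0.5566, -0.0689, 0.0753]
contact_force: [0.5, -1.7, -1.3]
```

Emit:
creep_tool([
  {"pos": [0,-0.0007,0]},
  {"pos": [0,-0.0007,0]},
], only="pos|cont")

```text
position: [0.5565, -0.0675, 0.0753]
contact_force: [0.5, -2.8, -1.1]
```

Emit:
creep_tool([
  {"pos": [0,-0.0007,0]},
  {"pos": [0,-0.0007,0]},
  {"pos": [0,-0.0007,0]},
], only="pos|cont")

```text
position: [0.5564, -0.0654, 0.0753]
contact_force: [0.7, -2.4, -0.2]
```

Emit:
creep_tool([
  {"pos": [0,-0.0007,0]},
  {"pos": [0,-0.0007,0]},
], only="pos|cont")

```text
position: [0.5563, -0.064, 0.0753]
contact_force: [-0.6, -1.5, -1.7]
```

Emit:
creep_tool([
  {"pos": [0,-0.0007,0]},
  {"pos": [0,-0.0007,0]},
  {"pos": [0,-0.0007,0]},
], only="pos|cont")

```text
position: [0.5561, -0.0619, 0.0753]
contact_force: [0.5, -2.3, -1.4]
```

Emit:
creep_tool([
  {"pos": [0,-0.0007,0]},
  {"pos": [0,-0.0007,0]},
], only="pos|cont")

```text
position: [0.556, -0.0605, 0.0753]
contact_force: [0.8, -2.8, -1.6]
```

Emit:
creep_tool([
  {"pos": [0,-0.0007,0]},
  {"pos": [0,-0.0007,0]},
], only="pos|cont")

```text
position: [0.5559, -0.0591, 0.0753]
contact_force: [-0.4, -3.2, -1.0]
```

Emit:
creep_tool([
  {"pos": [0,-0.0007,0]},
  {"pos": [0,-0.0007,0]},
], only="pos|cont")

```text
position: [0.5559, -0.0581, 0.0753]
contact_force: [1.0, -5.1, -0.2]
```

Emit:
creep_tool([
  {"pos": [0,-0.0005,0]},
  {"pos": [0,-0.0005,0]},
], only="pos|cont")

```text
position: [0.5559, -0.058, 0.0753]
contact_force: [-0.2, -8.4, -2.5]
```

Emit:
creep_tool([
  {"pos": [0,-0.0005,0]},
  {"pos": [0,-0.0005,0]},
], only="pos|cont")

```text
position: [0.5559, -0.0578, 0.0754]
contact_force: [-0.7, -8.8, -2.3]
```

Emit:
creep_tool([
  {"pos": [0,-0.0005,0]},
  {"pos": [0,-0.0005,0]},
], only="pos|cont")

```text
position: [0.5559, -0.0571, 0.0754]
contact_force: [-0.2, -9.8, -1.6]
```

Emit:
creep_tool([
  {"pos": [0,-0.0005,0]},
  {"pos": [0,-0.0005,0]},
], only="pos|cont")

```text
position: [0.5558, -0.0562, 0.0754]
contact_force: [-0.4, -10.4, -2.9]
```

Emit:
creep_tool([
  {"pos": [0,-0.0005,0]},
  {"pos": [0,-0.0005,0]},
], only="pos|cont")

```text
position: [0.5557, -0.0553, 0.0754]
contact_force: [-0.8, -9.9, -3.2]
```

Emit:
creep_tool([
  {"pos": [0,-0.0005,0]},
  {"pos": [0,-0.0005,0]},
], only="pos|cont")

```text
position: [0.5557, -0.0545, 0.0754]
contact_force: [-0.0, -10.2, -2.1]
```

Emit:
creep_tool([
  {"pos": [0,-0.0005,0]},
  {"pos": [0,-0.0005,0]},
], only="pos|cont")

```text
position: [0.5556, -0.0536, 0.0754]
contact_force: [-0.2, -11.1, -2.1]
```

Emit:
creep_tool([
  {"pos": [0,-0.0004,0]},
], only="pos|cont")

```text
position: [0.5556, -0.0533, 0.0754]
contact_force: [-0.8, -10.6, -2.9]
```

Emit:
creep_tool([
  {"pos": [0,-0.0004,0]},
], only="pos|cont")

```text
position: [0.5556, -0.0529, 0.0754]
contact_force: [-0.4, -11.9, -2.7]
```

Emit:
creep_tool([
  {"pos": [0,-0.0004,0]},
], only="pos|cont")

```text
position: [0.5556, -0.0526, 0.0754]
contact_force: [-0.8, -11.4, -2.2]
```

Emit:
creep_tool([
  {"pos": [0,-0.0003,0]},
], only="pos|cont")

```text
position: [0.5555, -0.0523, 0.0754]
contact_force: [-0.6, -12.3, -2.5]
```

Emit:
creep_tool([
  {},
], only="pos|cont")

```text
position: [0.5555, -0.0523, 0.0754]
contact_force: [-0.3, -11.5, -1.6]
```

Emit:
creep_tool([
  {"pos": [0,-0.0004,0]},
  {},
], only="pos|cont")

```text
position: [0.5555, -0.0523, 0.0754]
contact_force: [-0.6, -12.5, -2.4]
```

The tab moved 5.7 mm past the pawl and then stalled with force at only about 12 N, so it is home. I'll back off, rise, open partly and move over the lever grip.

Emit:
creep_tool([
  {"pos": [0,0.002,0]},
  {"pos": [0,0.004,0]},
  {"pos": [0,0,-0.025]},
  {"pos": [0,0,-0.03]},
], only="pos|cont")

```text
position: [0.5535, -0.0538, 0.1286]
contact_force: [0.8, -0.2, 0.3]
```

Emit:
creep_tool([
  {"pos": [-0.012,0.0215,0]},
  {"pos": [-0.012,0.0215,0]},
  {"pos": [-0.011,0.0214,0]},
  {},
  {},
], jaw=0.04)

```text
clock: 9.07
position: [0.5249, -0.1216, 0.1305]
ee_rot: [-0.001, 0.999, 0.034, 0.0]
contact_force: [-0.0, 0.5, 0.0]
width: 0.0398
gripper_force: 0.0
```

```bash
python3 - <<'E'
from rig import optics; import cv2
d=optics.get_image("wrist"); cv2.imwrite("pics/w2.png",d["img"][:,:,::-1])
E
```

```text
(no output)
```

View pics/w2.png

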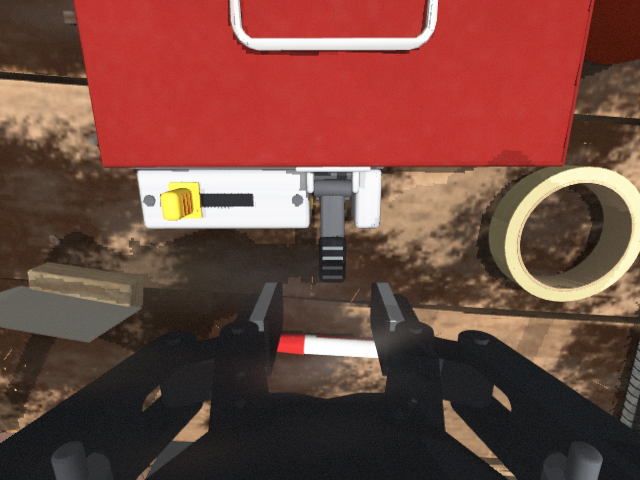

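The tab now sits at (185,200), fully left. The lever grip at (332,262) is almost centred between the fingers (midpoint about 326), so I'll shift 3 mm, descend and pinch.

Emit:
creep_tool([
  {"pos": [0,0.003,0.015]},
  {"pos": [0,0,0.025]},
  {"pos": [0,0,0.02]},
  {"pos": [0,0,0.009]},
  {},
], only="pos|cont")

```text
position: [0.5241, -0.123, 0.0592]
contact_force: [-0.3, 0.1, -0.1]
```

Emit:
creep_tool([
  {},
  {},
  {},
  {},
  {},
], jaw=0, grip_force=50)

```text
clock: 9.95
position: [0.5265, -0.1247, 0.0624]
ee_rot: [0.0, 0.999, 0.035, 0.001]
contact_force: [1.2, 0.4, 1.0]
width: 0.0149
gripper_force: 49.5
```

Emit:
creep_tool([
  {"pos": [0.0003,0,-0.0035]},
  {"pos": [0.0003,0,-0.0034]},
  {"pos": [0.0008,0,-0.0034]},
  {"pos": [0.0008,0,-0.0034]},
  {},
], only="pos|cont|wid")

```text
position: [0.5272, -0.1246, 0.074]
contact_force: [3.7, -1.3, -11.0]
width: 0.0146
```

Emit:
creep_tool([
  {"pos": [0.0013,0,-0.0032]},
  {"pos": [0.0014,0,-0.0032]},
  {"pos": [0.0018,0,-0.003]},
  {"pos": [0.0019,0,-0.0029]},
  {},
], only="pos|cont|wid")

```text
position: [0.5304, -0.1243, 0.0875]
contact_force: [-5.3, -5.1, -5.5]
width: 0.015
```

Emit:
creep_tool([
  {"pos": [0.0022,0,-0.0026]},
  {"pos": [0.0024,0,-0.0026]},
  {},
  {},
], only="pos|cont|wid")

```text
position: [0.5314, -0.1241, 0.0922]
contact_force: [-11.5, -8.1, -2.9]
width: 0.0147
```

```bash
python3 - <<'E'
from rig import optics; import cv2
d=optics.get_image("scene"); cv2.imwrite("pics/s2.png",cv2.resize(d["img"][150:310,230:430,::-1],None,fx=4,fy=3.75)[:600])
E
```

```text
(no output)
```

View pics/s2.png

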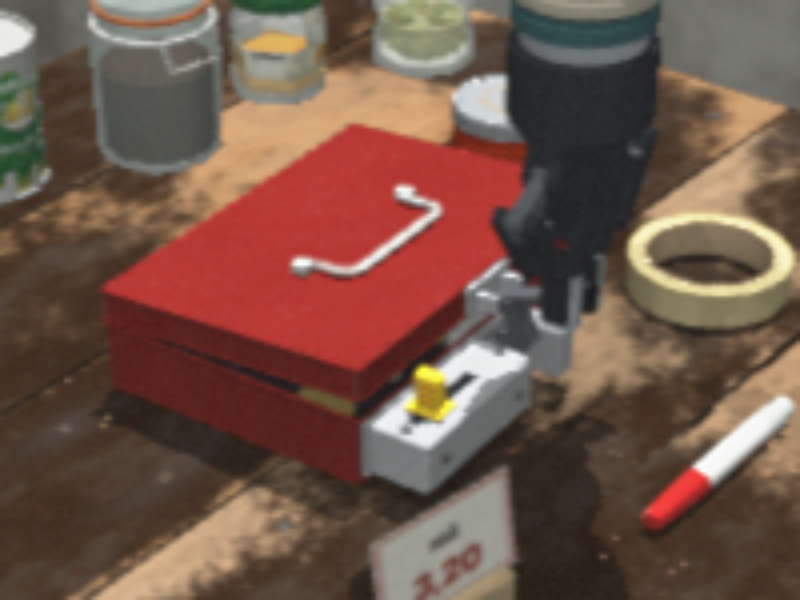

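The lid has already lifted slightly off the box with the lever up, and the pen and stand look untouched. Next I follow the hinge circle (r ≈ 0.229).

Emit:
creep_tool([
  {"pos": [0.0023,0,-0.0112]},
  {"pos": [0.0028,0,-0.0111]},
  {"pos": [0.0034,0,-0.0109]},
  {"pos": [0.0039,0,-0.0108]},
  {},
], only="pos|cont|wid")

```text
position: [0.5427, -0.1234, 0.1379]
contact_force: [-16.9, -6.4, 3.2]
width: 0.0147
```

Emit:
creep_tool([
  {"pos": [0.0045,0,-0.0105]},
  {"pos": [0.005,0,-0.0103]},
  {"pos": [0.0055,0,-0.01]},
  {"pos": [0.006,0,-0.0098]},
  {},
], only="pos|cont|wid")

```text
position: [0.5667, -0.1218, 0.1796]
contact_force: [-12.6, -3.5, 7.7]
width: 0.0146
```

Emit:
creep_tool([
  {"pos": [0.0065,0,-0.0094]},
  {"pos": [0.0069,0,-0.0091]},
  {"pos": [0.0074,0,-0.0087]},
  {"pos": [0.0078,0,-0.0084]},
  {},
], only="pos|cont|wid")

```text
position: [0.5981, -0.1197, 0.2155]
contact_force: [-5.1, -3.3, 5.9]
width: 0.0147
```

Emit:
creep_tool([
  {"pos": [0.0082,0,-0.008]},
  {"pos": [0.0086,0,-0.0076]},
  {"pos": [0.009,0,-0.0071]},
  {"pos": [0.0093,0,-0.0066]},
  {},
], only="pos|cont|wid")

```text
position: [0.6348, -0.1172, 0.244]
contact_force: [-1.4, -2.2, 2.5]
width: 0.0143
```

Emit:
creep_tool([
  {"pos": [0.0096,0,-0.0062]},
  {"pos": [0.0099,0,-0.0057]},
  {"pos": [0.0102,0,-0.0052]},
  {"pos": [0.0105,0,-0.0047]},
  {},
], only="pos|cont|wid")

```text
position: [0.6752, -0.1144, 0.2646]
contact_force: [-0.5, -3.1, -0.9]
width: 0.0148
```

Emit:
creep_tool([
  {},
  {},
  {},
], only="pos|cont|wid")

```text
position: [0.6751, -0.1144, 0.2646]
contact_force: [-1.3, -3.6, -0.9]
width: 0.0148
```

```bash
python3 - <<'E'
from rig import optics; import cv2
d=optics.get_image("scene"); cv2.imwrite("pics/s3.png",cv2.resize(d["img"][110:310,210:450,::-1],None,fx=3,fy=3))
E
```

```text
(no output)
```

View pics/s3.png

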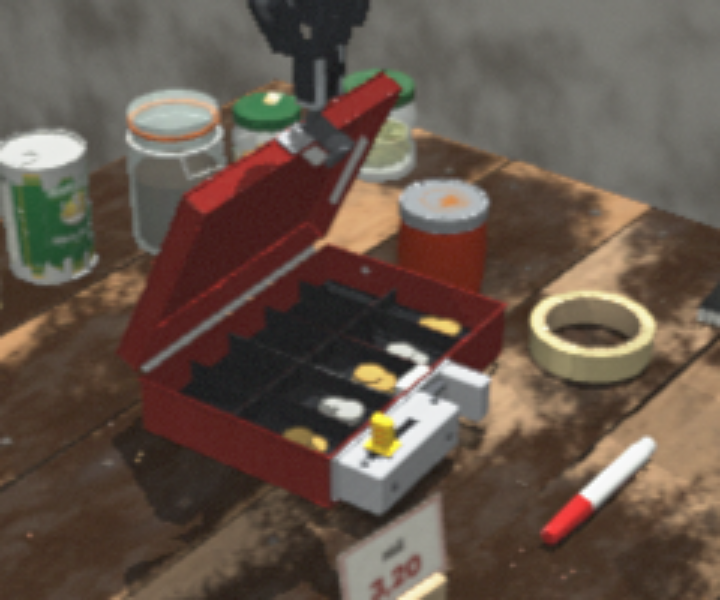

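The lid stands open about 1 rad at (100–400, 75–360), with the fingers gripping the lever above it. I'll release and retreat upward.

Emit:
creep_tool([
  {},
  {},
  {},
  {},
  {},
], jaw=0.045, only="pos|cont|wid")

```text
position: [0.6758, -0.1136, 0.2641]
contact_force: [0.7, -0.3, -0.6]
width: 0.0449
```

Emit:
creep_tool([
  {"pos": [0,0,-0.015]},
  {"pos": [0,0,-0.025]},
  {"pos": [0,0,-0.03]},
  {"pos": [0,0,-0.03]},
  {},
], only="pos|cont|wid")

```text
position: [0.6776, -0.1143, 0.3712]
contact_force: [0.8, -1.1, 0.8]
width: 0.0451
```

Emit:
creep_tool([
  {"pos": [-0.02,0,0]},
  {"pos": [-0.02,0,0]},
  {},
  {},
  {},
], only="clock|pos|cont|wid")

```text
clock: 14.8
position: [0.6361, -0.1167, 0.3638]
contact_force: [0.4, 0.4, 0.6]
width: 0.0447
```

```bash
python3 - <<'E'
from rig import optics; import cv2
d=optics.get_image("scene"); cv2.imwrite("pics/s4.png",cv2.resize(d["img"][60:310,210:450,::-1],None,fx=2.4,fy=2.4))
E
```

```text
(no output)
```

View pics/s4.png

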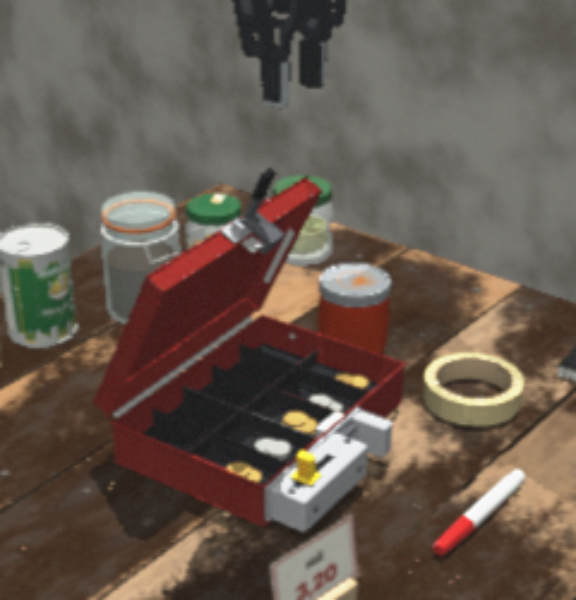

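The lid stands open on its own, the gripper is clear above it at (280,60), and nothing else has moved.

```bash
python3 -c "
from rig import ticket; print(ticket.sign_off())"
```

```text
the job is handed in; nothing more can be done
None
```

The job is handed in with the cash box open: the tab was pushed home at about 12 N, the latch was lifted, the lid stands at roughly 1 rad by itself, and the jar, stand, tape and pen look unmoved; sign-off gave no verdict.

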